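# Push the painter's hand rest up clear of the vase

### The arm

A 6-joint arm with a two-finger parallel gripper is mounted at the origin on the work surface. World frame = base frame: x ahead of the robot, y to its left, z up, the work surface at z = 0. Lengths are in m, angles in rad, forces in N, time in s.
With the tool pointing down it reaches from about 0.35 to 0.775 m from the base axis. Payload 5.5 kg.
Tool frame: the origin (TCP) lies between the finger pads; the fingertips stand 19 mm ahead of it and the grasp point (between the pads) is the TCP; z points along the fingers, y is the direction in which the jaws open and shut (so a half turn about z gives the same grasp; the last joint's range is limited). The gripper opens to 85 mm and grips with 20 to 120 N. Pads are 22 mm wide; open, the fingers measure 114 mm over their backs; the gripper's body (76 mm by 85 mm) begins 54 mm behind the grasp point. The pads swing forward as they close: fully open they stand 13 mm farther back than shut.
Start: joints at [1.065, 0.313, 0.046, 1.304, 0, 1.431], TCP at [0.206, 0.537, 0.25] pointing down, gripper open.
Joint ranges: [-2.76, 2.76], [-0.86, 1.69], [-1.03, 1.26], [-2.2, 2.34], [-1.47, 1.5], [-3.14, 3.14]. Speed limits (rad/s): [2.57, 2.57, 3.14, 3.14, 3.14, 3.14].

### API

Orientations are given as a unit quaternion [w, x, y, z].
In Python, from workcell import get_state, cams, workorder gives the robot as it stands.
- The arm moves only by the tool play_rows, never from a script. Its argument "series" is text: rows parted by semicolons, each of 7 numbers parted by spaces: the opening in per cent of the stroke, from 0 (shut) to 100 (fully open), then the shift along the tool's x, y, z in cm, then the turn, a rotation vector about the tool's x, y, z in degrees. A call has 1 to 12 rows; each row shifts and turns the commanded pose from where the row before left it, along the tool's axes as they then stand; what a row does not reach is not made up. A row lasts 1/8 s, in which the tool goes at most 62.5 mm and 10.7 degrees, less where a joint would pass 70% of its speed; a pose out of reach is approached as far as the arm can. A call with a gripper value outside its range is refused whole. The fingers move at their own pace and stop on an object; "newtons" is the grip in N (left out, the last holds). Time passes only in rows, so rows that do not move let the fingers close. It gives the time, the measured TCP pose, the force and the opening at its end, in the units of the state.
- get_state(): the state, without advancing time (a new reading comes with each control period).
- cams.read_camera(name): name is "scene" or "top" or "wrist"; returns the picture (384x512x3 uint8, red, green, blue); there is no depth.
- cams.get_calibration(name): a dict with "fx", "fy", "cx", "cy" (pixels), "rvec" (rotation vector, rad) and "tvec" (3), from world to camera coordinates, as OpenCV has them. Camera axes: x right, y down, z forward; pixel columns grow to the right and rows downward; lengths in m; the calibration is good to about 2 mm. A picture is of the moment at which its call begins: read the wrist's pose just before it. get_calibration takes no time and is no camera call; for the wrist camera it gives the pose at the moment of the call.
- workorder.hand_in(): hands the job in, once; it reports no verdict.
The state is a dict: "clock": time; "joint_pos": joint angles; "qvel": joint speeds; "tau": joint torques, N m; "tcp_pos": TCP position; "orientation": TCP orientation; "wrist_force": force on the tool from outside, world axes, zero at the start; "ft_torque": the same for the moment, N m; "finger_gap": finger opening in m.
Only numpy, scipy, OpenCV 4.12 (cv2) and the standard library are available. Lean on these libraries where they do the work, as an engineer would, in place of code of your own. Each camera call takes 0.05 s, during which the arm holds its last target.

### The job

Using only the outside of the fingers, gently push the counterweighted wooden hand rest up from over the small vase, past its balance point, so that it stays fully raised against its back stop by itself. Push it smoothly, without gripping it or flinging it up, and leave the vase, bottle, bowl and cup standing where they are.

Things in the scene. Friction and masses are not known exactly. Their poses are not given: they have to be found in the camera images.
- rest (a joint): tilt of the hand rest in rad: 0 = lowered (board sloping up 0.2 rad from level towards its free end, on the front stop), 1.1 = fully raised, on the back stop (board 1.3 rad from level). It balances at about 0.65 rad; below that it falls back down, above it it goes on up by itself, slowly (damped hinge). Raising it takes roughly 1.2 N at the free end at first, less towards the balance point; the weight varies by about a quarter.
- rest_tip (a point): middle of the free end of the hand rest's board, half-way through its thickness; moves with the board. The board is plain pale wood, 235 mm from hinge line to free end, 90 mm wide, 14 mm thick, corners of the free end rounded at 20 mm. The free end lies about 162 mm above the bench when lowered, about 341 mm when raised; the underside there is open to reach under.
- rest_hinge (a point): fixed point on the hinge line, midway between the two cheeks of the stand, 115 mm above the bench; the hinge line is level and square to the line from here to rest_tip
- rest_weight (a point): centre of the dark steel counterweight, a level cylinder 38 mm across and 46 mm long, parallel to the hinge, on a short steel rod from the hinge; 36 mm behind (away from the board) and 78 mm above the hinge when lowered, swinging back and down as the board goes up
- stand: dark wooden stand of the hand rest, fixed to the bench; origin on the bench under the hinge; its z is up, its -x points along the board to the free end, its y runs along the hinge. Foot 170 by 110 mm, 14 mm thick; two cheeks 94 mm apart outside, 129 mm tall; a stop post inside at 50 mm on the board's side (top 116 mm high) and one at 65 mm behind (top 107 mm high)
- vase: small white porcelain vase, 90 mm tall, 68 mm at its widest, standing on the bench under the lowered hand rest, about 130 mm from the hinge line; loose, origin at the centre of its underside, z up
- oil: amber glass bottle with a black cap, 120 mm tall, 54 mm across, standing beside the hand rest; loose, origin at the centre of its underside, z up
- dish: shallow white porcelain bowl, 30 mm tall, 90 mm across its rim, standing beside the stand; loose, origin at the centre of its underside, z up
- pot: blue porcelain cup, 85 mm tall, 60 mm across its rim, standing behind the stand; loose, origin at the centre of its underside, z up
Things that resemble listed ones, but are neither listed nor needed, are in the scene too. Several things have the shape of the vase; the one meant has the colours described above.

How it is judged:
By the outcome, as a careful person would: the job done as asked, in the order asked, and still so for the second after the job is handed in, with the robot touching nothing.
It also fails if it takes over 32 s, if anything falls off the work surface, if the arm or the gripper's body presses on something with over 40 N, if the wrist force passes 120 N, or if a joint passes its speed limit or range.

## Working session

There is one attempt and no reset: what is moved stays moved. The work goes in short steps, Python scripts to look and compute and a tool call to move; the robot and the scene stay as the last step left them, time stands still between calls to the robot, and variables do not carry over. Pictures are saved under pics/ and viewed, and the job is handed in when it is done.

Besides the shell and the picture viewer there is one more tool, called after ">>>" as name(argument=value, ...) on one line, values as JSON. play_rows: Moves the arm, as the interface text tells. Its arguments: {"type":"object","properties":{"series":{"type":"string"},"newtons":{"type":"number"}},"required":["series"]}

```bash
mkdir -p pics; ls; python3 - <<'E'
from workcell import get_state, cams, workorder
import cv2
s=get_state(); print(s)
for n in ["scene","top"]:
    im=cams.read_camera(n); cv2.imwrite(f"pics/{n}0.png",cv2.cvtColor(im,cv2.COLOR_RGB2BGR)); print(n,cams.get_calibration(n))
E
```

```text
pics
{'clock': 0.0, 'joint_pos': array([1.06540926e+00, 3.14008257e-01, 4.50284007e-02, 1.30359492e+00,
       1.32988228e-06, 1.43122143e+00]), 'qvel': array([-0.0005111 , -0.00117485, -0.00011842, -0.00079572, -0.00028457,
       -0.0006059 ]), 'tau': array([-2.17559544e-03, -4.80636764e+01,  2.98529506e+01,  1.97406061e-02,
       -3.66991890e-04, -8.65956139e-06]), 'tcp_pos': array([0.20545665, 0.5365576 , 0.24942457]), 'orientation': array([-2.82444403e-04,  1.81887877e-01,  9.83318875e-01, -8.43176546e-04]), 'wrist_force': array([ 0.45490633,  0.67259358, -0.13635118]), 'ft_torque': array([ 0.01658115, -0.00118803,  0.05794865]), 'finger_gap': 0.08534441235554245}
scene {'fx': 459.5129597475699, 'fy': 459.5129597475699, 'cx': 245.82597163646082, 'cy': 181.32382616156377, 'rvec': array([ 1.49218883,  2.15663273, -0.79410291]), 'tvec': array([ 0.1389577 , -0.33325255,  1.36047813])}
top {'fx': 486.6044396143424, 'fy': 486.6044396143424, 'cx': 254.74164113538527, 'cy': 184.95332244409775, 'rvec': array([ 2.1243087 , -2.11326251,  0.21520625]), 'tvec': array([0.04806077, 0.58237041, 1.01082845])}
```

View pics/scene0.png

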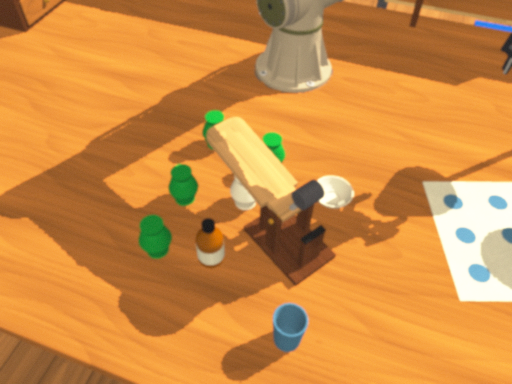

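View pics/top0.png

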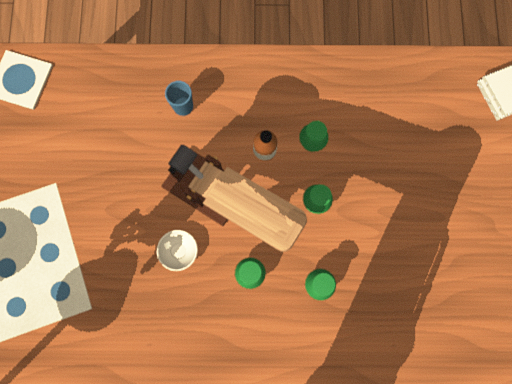

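Scene: pale board from (232,128) to (280,200), white vase under it at (243,193), bottle (210,243), bowl (335,192), cup (290,326). The four green vases at (214,120), (273,147), (183,185) and (155,236) are look-alikes. In the top view the board's free end is near (292,232), the weight (184,160), and the green vases are at (314,136), (318,198), (250,273) and (321,284).

```bash
cat > h.py <<'E'
import numpy as np, cv2
from workcell import get_state, cams, workorder
from scipy.spatial.transform import Rotation as R
def cal(n):
    c=cams.get_calibration(n); M=cv2.Rodrigues(np.array(c['rvec']))[0]
    return np.array([[c['fx'],0,c['cx']],[0,c['fy'],c['cy']],[0,0,1]]),M,np.array(c['tvec'])
def ray(n,p):
    K,M,t=cal(n); return -M.T@t, M.T@np.linalg.inv(K)@np.array([p[0],p[1],1.])
def onz(n,p,z):
    o,d=ray(n,p); return o+d*(z-o[2])/d[2]
def proj(n,X):
    K,M,t=cal(n); q=K@(M@np.asarray(X,float)+t); return q[:2]/q[2]
def tri(p,q):
    o1,d1=ray('top',p);o2,d2=ray('scene',q)
    s=np.linalg.lstsq(np.c_[d1,-d2],o2-o1,rcond=None)[0]
    a=o1+s[0]*d1;b=o2+s[1]*d2; return (a+b)/2,np.linalg.norm(a-b)
def snap(n,f):
    im=cams.read_camera(n); im=cv2.cvtColor(im,cv2.COLOR_RGB2BGR); cv2.imwrite(f,im); return im
E
python3 - <<'E'
from h import *
t=cv2.imread('pics/top0.png'); s=cv2.imread('pics/scene0.png')
cv2.imwrite('pics/t0c.png',cv2.resize(t[110:310,140:350],None,fx=3,fy=3,interpolation=cv2.INTER_CUBIC)[:600])
cv2.imwrite('pics/s0c.png',cv2.resize(s[100:290,130:370],None,fx=3.1,fy=3.1,interpolation=cv2.INTER_CUBIC))
E
```

```text
(no output)
```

View pics/t0c.png

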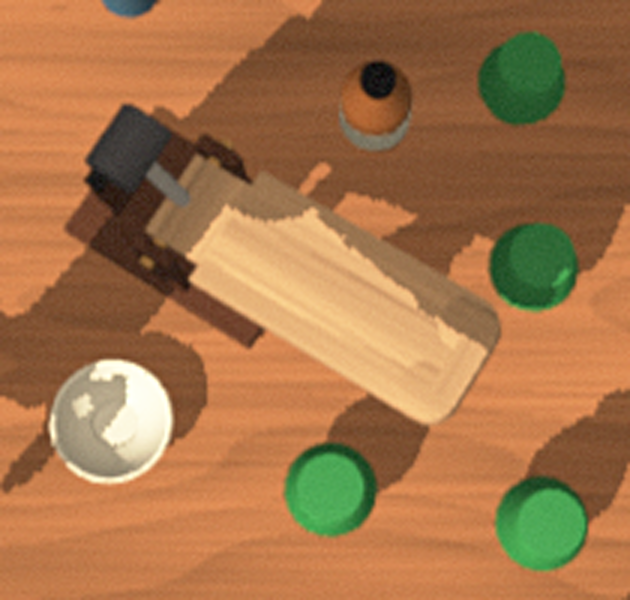

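View pics/s0c.png

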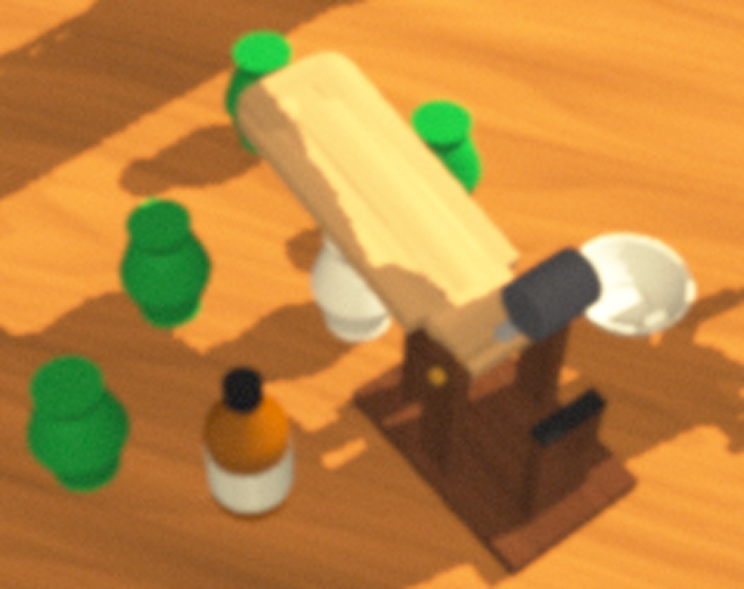

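```bash
python3 - <<'E'
from h import *
c=lambda u,v:(140+u/3,110+v/3)
d=lambda u,v:(130+u/3.1,100+v/3.1)
tip=onz('top',c(475,372),.169); w=onz('top',c(128,148),.193); h=onz('top',c(185,207),.115)
print('tip',tip,'w',w,'h',h, np.linalg.norm((tip-w)[:2]),np.linalg.norm((tip-h)[:2]))
print('yaw tip-w',np.degrees(np.arctan2(*(tip-w)[1::-1])),'tip-h',np.degrees(np.arctan2(*(tip-h)[1::-1])))
for n,a,b in [('U',c(265,175),c(470,293)),('L',c(195,275),c(400,410))]:
    A=onz('top',a,.13);B=onz('top',b,.163);print(n,A,B)
print('tri tip corner R/L', tri(c(500,318),d(240,100)),tri(c(435,425),d(345,58)))
print('tri w',tri(c(128,148),d(550,292)))
print('vase', onz('scene',d(357,325),0.005))
for n,p in [('g1',c(330,490)),('g2',c(541,518)),('g3',c(538,258)),('g4',c(528,65))]: print(n,onz('top',p,.09))
print('oil',onz('top',c(378,80),.12)); print('dish',onz('top',c(112,420),.03)); print('pot',onz('top',(180,93),.085))
print('flange',get_state()['tcp_pos'])
E
```

```text
tip [ 0.46392461 -0.03289262  0.169     ] w [0.60463493 0.1910704  0.193     ] h [0.58263056 0.1617842  0.115     ] 0.2644973166331413 0.22801352088077553
yaw tip-w -122.1401114286271 tip-h -121.37312944410773
U [0.60219698 0.10588159 0.13      ] [ 0.51606083 -0.03085419  0.163     ]
L [0.53242264 0.1521638  0.13      ] [0.43986084 0.01505693 0.163     ]
tri tip corner R/L (array([ 0.49864598, -0.04810484,  0.1665853 ]), np.float64(0.0035155186612098872)) (array([ 0.42927445, -0.00328863,  0.16019582]), np.float64(0.008877628214163732))
tri w (array([0.60470962, 0.19163516, 0.19230379]), np.float64(0.0009408863772024428))
vase [0.52938181 0.04841091 0.005     ]
g1 [0.39044609 0.06006352 0.09      ]
g2 [ 0.37233987 -0.08406254  0.09      ]
g3 [ 0.55253313 -0.08587357  0.09      ]
g4 [ 0.69479724 -0.08165669  0.09      ]
oil [0.67359366 0.02807196 0.12      ]
dish [0.44118096 0.22014741 0.03      ]
pot [0.78415832 0.21828585 0.085     ]
flange [0.20546416 0.53657502 0.24949596]
```

Everything agrees: weight to tip is 264 mm against 266, hinge to tip 228 against 230. The crop confirms that the white vase at scene (243,193) is the one meant and the green ones are decoys. The plan is to shut the gripper, come in from the free end with the tool along the board towards the hinge and pitched about 30° down, slide the fingers under the end and follow its arc.

```bash
cat >> h.py <<'E'
YAW=np.radians(-122.3); U=np.array([np.cos(YAW),np.sin(YAW),0]); N=np.array([-np.sin(YAW),np.cos(YAW),0]); Z=np.array([0,0,1.])
HINGE=np.array([.586,.162,0])
def W(u,z,n=0): return HINGE+u*U+n*N+z*Z   # u from hinge
def Rt(p):
    p=np.radians(p); d=-np.cos(p)*U-np.sin(p)*Z; y=N if N[0]>0 else -N
    return R.from_matrix(np.c_[np.cross(y,d),y,d])
def cur():
    s=get_state(); q=s['orientation']; return s['tcp_pos'],R.from_quat([q[1],q[2],q[3],q[0]]),s
def plan(P,Rg,k,rot_rows=None):
    p,r,s=cur(); w=(r.inv()*Rg).as_rotvec(degrees=True); rr=rot_rows or k
    print('rot',w.round(1),'per row',(w/rr).round(2),'dp',(P-p).round(4))
    q=p.copy()
    for i in range(k):
        f=r.inv().apply((P-p)/k)*100
        print(f.round(2), end=' ; ')
        if i<rr: r=r*R.from_rotvec(w/rr,degrees=True)
    print()
def rep():
    p,r,s=cur(); d=p-HINGE
    print('t',s['clock'],'tcp',p.round(4),'u,n',(d@U).round(4),(d@N).round(4),'z',r.apply([0,0,1]).round(3),'y',r.apply([0,1,0]).round(3),'J',s['joint_pos'].round(2),'F',s['wrist_force'].round(2),s['finger_gap'].round(4))
E
python3 - <<'E'
from h import *
rep(); print(U,N,Rt(30).as_matrix().round(3))
P=W(.230+.10,.24); print(P)
mid=np.array([.36,.10,.30])
p,r,s=cur()
down=R.from_matrix(np.c_[np.cross(-N if N[0]<0 else N,[0,0,-1]),N if N[0]>0 else -N,[0,0,-1]])
plan(np.array([.40,.10,.32]),down,12)
E
```

```text
Traceback (most recent call last):
  File "h.py", line 38, in rep
    print('t',s['clock'],'tcp',p.round(4),'u,n',(d@U).round(4),(d@N).round(4),'z',r.apply([0,0,1]).round(3),'y',r.apply([0,1,0]).round(3),'J',s['joint_pos'].round(2),'F',s['wrist_force'].round(2),s['finger_gap'].round(4))
                                                                                                                                                                                                    ^^^^^^^^^^^^^^^^^^^^^
AttributeError: 'float' object has no attribute 'round'
```

```bash
sed -i "s/s\['finger_gap'\].round(4)/round(s['finger_gap'],4)/" h.py
python3 - <<'E'
from h import *
rep(); print(U,N,Rt(30).as_matrix().round(3)); print(W(.33,.24))
y=N if N[0]>0 else -N
down=R.from_matrix(np.c_[np.cross(y,[0,0,-1]),y,[0,0,-1]])
plan(np.array([.40,.10,.32]),down,12)
E
```

```text
t 0.1 tcp [0.2055 0.5366 0.2495] u,n -0.1133 -0.5218 z [-0.001 -0.001 -1.   ] y [ 0.358  0.934 -0.002] J [1.07 0.31 0.05 1.3  0.   1.43] F [ 0.14 -0.51 -1.5 ] 0.0851
[-0.53435235 -0.84526183  0.        ] [ 0.84526183 -0.53435235  0.        ] [[ 0.267  0.845  0.463]
 [ 0.423 -0.534  0.732]
 [ 0.866  0.    -0.5  ]]
[ 0.40966372 -0.1169364   0.24      ]
rot [-1.000e-01  1.000e-01  1.013e+02] per row [-0.01  0.01  8.45] dp [ 0.1945 -0.4366  0.0705]
[-2.82 -2.82 -0.58] ; [-3.2  -2.37 -0.58] ; [-3.51 -1.88 -0.58] ; [-3.75 -1.34 -0.59] ; [-3.91 -0.78 -0.59] ; [-3.98 -0.2  -0.59] ; [-3.96  0.39 -0.59] ; [-3.86  0.97 -0.59] ; [-3.68  1.53 -0.59] ; [-3.41  2.05 -0.59] ; [-3.08  2.53 -0.59] ; [-2.67  2.95 -0.59] ;
```

>>> play_rows(series="0 -2.8 -2.8 -0.6 0 0 8.5; 0 -3.2 -2.4 -0.6 0 0 8.5; 0 -3.5 -1.9 -0.6 0 0 8.5; 0 -3.8 -1.3 -0.6 0 0 8.5; 0 -3.9 -0.8 -0.6 0 0 8.5; 0 -4 -0.2 -0.6 0 0 8.5; 0 -4 0.4 -0.6 0 0 8.5; 0 -3.9 1 -0.6 0 0 8.5; 0 -3.7 1.5 -0.6 0 0 8.5; 0 -3.4 2 -0.6 0 0 8.5; 0 -3.1 2.5 -0.6 0 0 8.5; 0 -2.7 2.9 -0.6 0 0 8", newtons=20)

```text
clock: 1.6
tcp_pos: [0.397, 0.0968, 0.3222]
orientation: [-0.0, 0.878, 0.479, -0.0]
wrist_force: [0.3, 0.0, 0.1]
finger_gap: -0.0002
```

```bash
python3 - <<'E'
from h import *
rep(); plan(W(.36,.24),Rt(30),12)
E
```

```text
t 1.6 tcp [0.397  0.0968 0.3222] u,n 0.1561 -0.125 z [-0.  0. -1.] y [ 0.841 -0.541 -0.   ] J [ 0.04 -0.02 -0.18  1.42  0.    2.18] F [0.31 0.04 0.08] -0.0002
rot [ 0.2 60.  -0.4] per row [ 0.02  5.   -0.03] dp [-0.0033 -0.2391 -0.0822]
[-1.69  1.05  0.69] ; [-1.74  1.05  0.53] ; [-1.79  1.05  0.38] ; [-1.81  1.05  0.22] ; [-1.83  1.05  0.06] ; [-1.82  1.05 -0.1 ] ; [-1.81  1.05 -0.26] ; [-1.78  1.05 -0.41] ; [-1.74  1.05 -0.57] ; [-1.68  1.04 -0.72] ; [-1.62  1.04 -0.86] ; [-1.54  1.04 -1.  ] ;
```

>>> play_rows(series="0 -1.7 1 0.7 0 5 0; 0 -1.7 1 0.5 0 5 0; 0 -1.8 1 0.4 0 5 0; 0 -1.8 1.1 0.2 0 5 0; 0 -1.8 1.1 0.1 0 5 0; 0 -1.8 1.1 -0.1 0 5 0; 0 -1.8 1.1 -0.3 0 5 0; 0 -1.8 1 -0.4 0 5 0; 0 -1.7 1 -0.6 0 5 0; 0 -1.7 1 -0.7 0 5 0; 0 -1.6 1 -0.9 0 5 0; 0 -1.5 1 -1 0 5 0")

```text
clock: 3.1
tcp_pos: [0.3926, -0.1404, 0.2412]
orientation: [-0.241, 0.759, 0.416, 0.44]
wrist_force: [0.1, 0.4, 0.7]
finger_gap: 0.0001
```

```bash
python3 - <<'E'
from h import *
rep(); snap('wrist','pics/w1.png'); snap('scene','pics/s1.png');plan(W(.31,.17),Rt(30),6)
E
```

```text
t 3.1 tcp [ 0.3926 -0.1404  0.2412] u,n 0.359 -0.0019 z [ 0.466  0.731 -0.498] y [ 0.843 -0.537  0.001] J [-1.11  0.35 -0.38  1.57  0.84  0.69] F [0.14 0.38 0.71] 0.0001
rot [ 0.1 -0.2 -0.5] per row [ 0.02 -0.04 -0.08] dp [ 0.028   0.0414 -0.0689]
[-0.58  0.03  1.29] ; [-0.58  0.03  1.29] ; [-0.58  0.03  1.29] ; [-0.58  0.03  1.29] ; [-0.58  0.03  1.29] ; [-0.58  0.03  1.29] ;
```

View pics/w1.png

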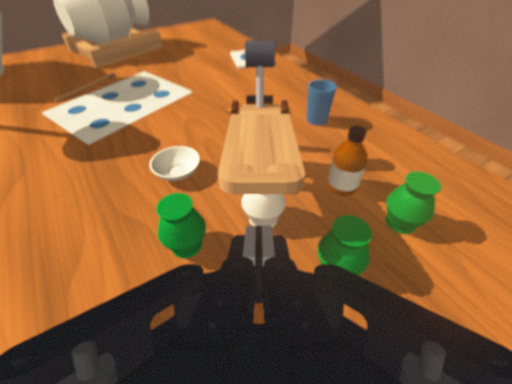

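View pics/s1.png

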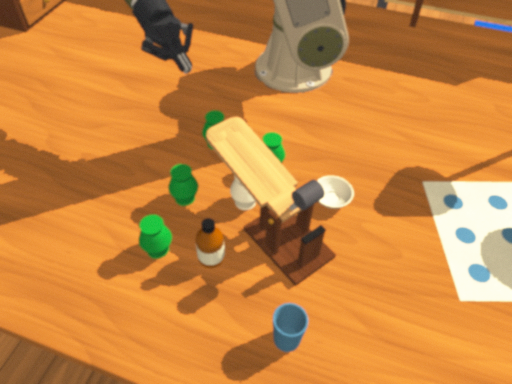

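The wrist view shows the board's end centred at (261,191), the white vase right behind and below it at (263,207), and the fingers in line at (258,245). All objects are unmoved.

>>> play_rows(series="0 -0.6 0 1.3 0 0 0; 0 -0.6 0.1 1.3 0 0 0; 0 -0.6 0 1.3 0 0 0; 0 -0.6 0.1 1.3 0 0 0; 0 -0.6 0 1.3 0 0 0; 0 -0.6 0 1.3 0 0 0; 0 0 0 0 0 0 0")

```text
clock: 4.08
tcp_pos: [0.4208, -0.0973, 0.1716]
orientation: [-0.241, 0.759, 0.418, 0.438]
wrist_force: [-0.5, -0.0, 1.2]
finger_gap: -0.0002
```

```bash
python3 - <<'E'
from h import *
rep(); snap('wrist','pics/w2.png'); snap('scene','pics/s2.png');plan(W(.222,.118),Rt(30),9)
E
```

```text
t 4.075 tcp [ 0.4208 -0.0973  0.1716] u,n 0.3075 -0.0011 z [ 0.463  0.731 -0.501] y [ 0.845 -0.535 -0.   ] J [-1.    0.39 -0.51  1.3   0.9   0.82] F [-0.54 -0.01  1.23] -0.0002
rot [ 0.1  0.  -0. ] per row [ 0.01  0.   -0.  ] dp [ 0.0464  0.0727 -0.054 ]
[-0.04  0.    1.13] ; [-0.04  0.    1.13] ; [-0.04  0.    1.13] ; [-0.04  0.    1.13] ; [-0.04  0.    1.13] ; [-0.04  0.    1.13] ; [-0.04  0.    1.13] ; [-0.04  0.    1.13] ; [-0.04  0.    1.13] ;
```

View pics/w2.png

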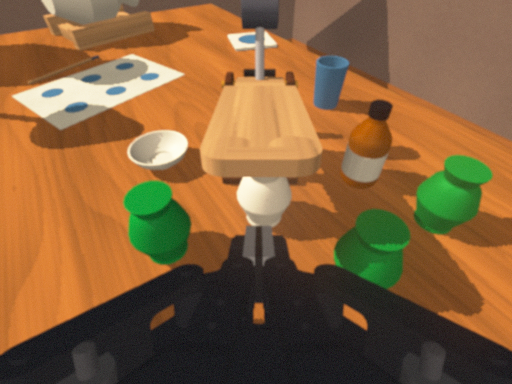

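View pics/s2.png

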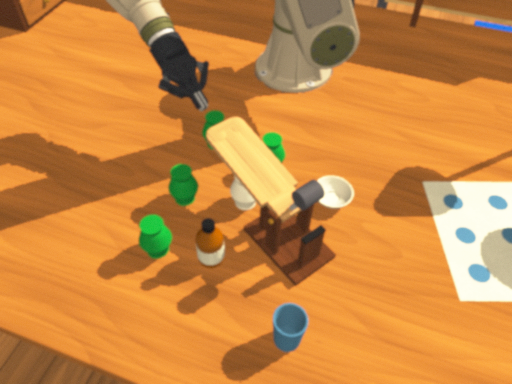

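```bash
python3 - <<'E'
from h import *
print(proj('scene',[.372,-.084,.09]),proj('scene',[.372,-.084,0]))
E
```

```text
[216.2128514  117.57966887] [217.8085687  144.72001536]
```

>>> play_rows(series="0 0 0 1 0 0 0; 0 0 0 1 0 0 0; 0 0 0 1 0 0 0; 0 0 0 1 0 0 0")

```text
clock: 4.68
tcp_pos: [0.4398, -0.0688, 0.1509]
orientation: [-0.241, 0.759, 0.417, 0.438]
wrist_force: [0.4, -0.5, -0.2]
finger_gap: 0.0003
```

```bash
python3 - <<'E'
from h import *
rep(); a=snap('wrist','pics/w3.png'); b=snap('scene','pics/s3.png')
cv2.imwrite('pics/c3.png',np.hstack([a[100:384,60:460],cv2.resize(b[60:202,130:330],None,fx=2,fy=2)]))
plan(W(.222,.118),Rt(30),6)
E
```

```text
t 4.675 tcp [ 0.4398 -0.0688  0.1509] u,n 0.2732 -0.0002 z [ 0.465  0.731 -0.5  ] y [ 0.844 -0.537 -0.   ] J [-0.92  0.39 -0.57  1.16  0.95  0.93] F [ 0.43 -0.45 -0.19] 0.0003
rot [ 0.  -0.  -0.1] per row [ 0.01 -0.   -0.01] dp [ 0.0279  0.0426 -0.0329]
[-0.05  0.01  1.01] ; [-0.05  0.01  1.01] ; [-0.05  0.01  1.01] ; [-0.05  0.01  1.01] ; [-0.05  0.01  1.01] ; [-0.05  0.01  1.01] ;
```

View pics/c3.png

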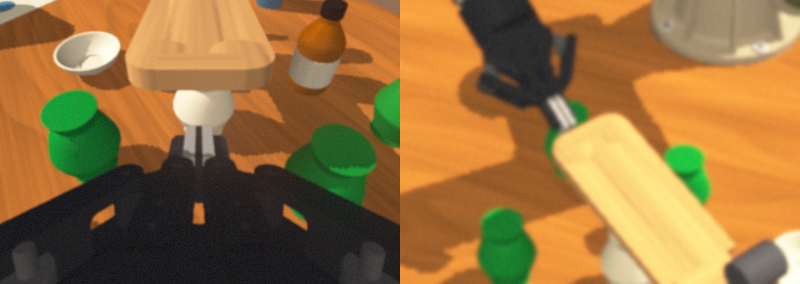

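The fingers are at the board's end (wrist full-frame about (260,245), board end (261,180)), the green decoy at scene (214,120) is still standing, and nothing is touched.

>>> play_rows(series="0 0 0 1 0 0 0; 0 0 0 1 0 0 0; 0 0 0 1 0 0 0; 0 0 0 1 0 0 0; 0 0 0 1 0 0 0; 0 0 0 1 0 0 0")

```text
clock: 5.52
tcp_pos: [0.4677, -0.0253, 0.121]
orientation: [-0.241, 0.759, 0.417, 0.438]
wrist_force: [-0.5, -0.0, 1.1]
finger_gap: -0.0002
```

```bash
python3 - <<'E'
from h import *
rep(); a=snap('wrist','pics/w4.png'); b=snap('scene','pics/s4.png')
cv2.imwrite('pics/c4.png',np.hstack([a[100:384,60:460],cv2.resize(b[60:202,130:330],None,fx=2,fy=2)]))
E
```

```text
t 5.525 tcp [ 0.4677 -0.0253  0.121 ] u,n 0.2215 0.0001 z [ 0.465  0.731 -0.5  ] y [ 0.844 -0.537 -0.   ] J [-0.8   0.38 -0.65  0.92  1.    1.13] F [-0.55 -0.04  1.1 ] -0.0002
```

View pics/c4.png

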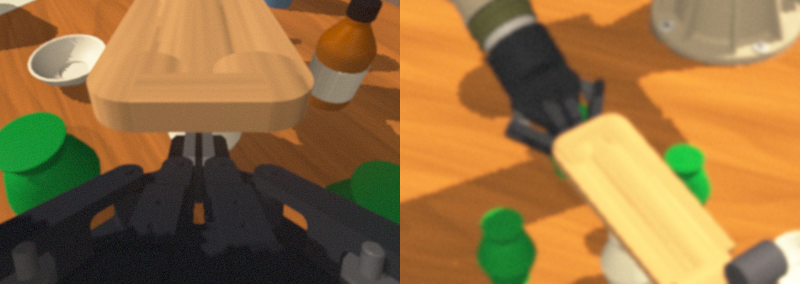

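```bash
cat > path.py <<'E'
from h import *
def tcp_for(th,h=.013,ins=.028,s0=.208,p=np.radians(30)):
    f=.2+th; c,s=np.cos(f),np.sin(f)
    d=np.array([-np.cos(p),-np.sin(p)]); e=np.array([-np.sin(p),np.cos(p)]) # along, up-perp
    if f<p:
        E=np.array([.235*c+.007*s,.115+.235*s-.007*c]); tip=E+d*ins   # top corner of fingertip
    else:
        tip=np.array([s0*c+.007*s,.115+s0*s-.007*c])
    return tip-e*h-d*.019
if __name__=='__main__':
    p,r,_=cur(); q=np.array([(p-HINGE)@U,p[2]])
    for th in np.arange(0,1.0,.05):
        t=tcp_for(th); D=t-q; q=t
        print(round(th,2),t.round(4),'x,z cm',round((-.5*D[0]+.866*D[1])*100,2),round((-.866*D[0]-.5*D[1])*100,2))
E
python3 path.py
```

```text
0.0 [0.2304 0.1391] x,z cm 1.11 -1.7
0.05 [0.2281 0.1506] x,z cm 1.11 -0.38
0.1 [0.2253 0.162 ] x,z cm 1.13 -0.32
0.15 [0.2219 0.1732] x,z cm 1.14 -0.27
0.2 [0.2179 0.1843] x,z cm 1.16 -0.21
0.25 [0.2134 0.1952] x,z cm 1.17 -0.15
0.3 [0.2083 0.2058] x,z cm 1.17 -0.09
0.35 [0.2039 0.216 ] x,z cm 1.1 -0.13
0.4 [0.1986 0.2249] x,z cm 1.04 0.02
0.45 [0.1928 0.2335] x,z cm 1.04 0.07
0.5 [0.1866 0.2419] x,z cm 1.03 0.12
0.55 [0.1799 0.2499] x,z cm 1.03 0.17
0.6 [0.1729 0.2576] x,z cm 1.02 0.22
0.65 [0.1655 0.2649] x,z cm 1.0 0.28
0.7 [0.1577 0.2718] x,z cm 0.99 0.33
0.75 [0.1496 0.2784] x,z cm 0.97 0.37
0.8 [0.1412 0.2845] x,z cm 0.95 0.42
0.85 [0.1325 0.2902] x,z cm 0.93 0.47
0.9 [0.1235 0.2954] x,z cm 0.9 0.51
0.95 [0.1143 0.3002] x,z cm 0.88 0.56
```

>>> play_rows(series="0 0.3 0 -0.2 0 0 0; 0 0.3 0 -0.2 0 0 0; 0 0.3 0 -0.2 0 0 0; 0 0.3 0 -0.2 0 0 0; 0 0.4 0 -0.3 0 0 0; 0 0.5 0 -0.3 0 0 0; 0 0.5 0 -0.2 0 0 0; 0 0.5 0 -0.2 0 0 0")

```text
clock: 6.62
tcp_pos: [0.4674, -0.0256, 0.1575]
orientation: [-0.241, 0.759, 0.417, 0.438]
wrist_force: [0.2, 0.8, -0.8]
finger_gap: 0.0002
```

```bash
python3 - <<'E'
from h import *
rep(); a=snap('wrist','pics/w5.png'); b=snap('scene','pics/s5.png')
cv2.imwrite('pics/c5.png',np.hstack([a[100:384,60:460],cv2.resize(b[60:202,130:330],None,fx=2,fy=2)]))
E
```

```text
t 6.625 tcp [ 0.4674 -0.0256  0.1575] u,n 0.222 0.0 z [ 0.465  0.731 -0.5  ] y [ 0.844 -0.537  0.   ] J [-0.8   0.32 -0.61  1.02  1.    1.13] F [ 0.2   0.77 -0.77] 0.0002
```

View pics/c5.png

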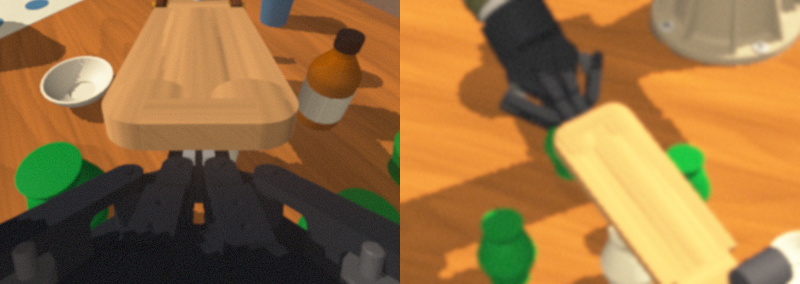

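The board's end has come up a little, with the fingers centred beneath it, so I continue along the arc.

>>> play_rows(series="0 0.5 0 -0.1 0 0 0; 0 0.6 0 -0.1 0 0 0; 0 0.6 0 -0.1 0 0 0; 0 0.6 0 -0.1 0 0 0; 0 0.6 0 -0.1 0 0 0; 0 0.6 0 -0.1 0 0 0; 0 0.6 0 -0.1 0 0 0; 0 0.6 0 0 0 0 0; 0 0.6 0 0 0 0 0; 0 0.5 0 0 0 0 0; 0 0.5 0 0 0 0 0; 0 0.5 0 0 0 0 0")

```text
clock: 8.22
tcp_pos: [0.4824, -0.002, 0.2198]
orientation: [-0.241, 0.759, 0.417, 0.438]
wrist_force: [-0.2, -0.3, -0.8]
finger_gap: -0.0001
```

```bash
python3 - <<'E'
from h import *
rep(); a=snap('wrist','pics/w6.png'); b=snap('scene','pics/s6.png')
cv2.imwrite('pics/c6.png',np.hstack([a[100:384,60:460],cv2.resize(b[60:202,130:330],None,fx=2,fy=2)]))
E
python3 path.py | head -1
```

```text
t 8.225 tcp [ 0.4824 -0.002   0.2198] u,n 0.1939 0.0001 z [ 0.465  0.731 -0.5  ] y [ 0.844 -0.537 -0.   ] J [-0.73  0.21 -0.56  1.08  1.02  1.25] F [-0.21 -0.27 -0.83] -0.0001
0.0 [0.2304 0.1391] x,z cm -8.84 0.88
```

View pics/c6.png

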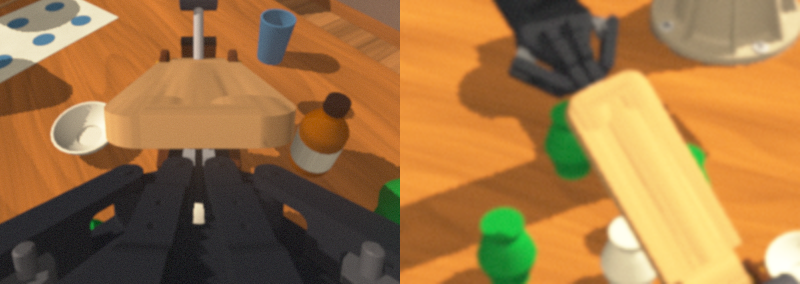

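>>> play_rows(series="0 0.5 0 0 0 0 0; 0 0.5 0 0 0 0 0; 0 0.5 0 0.1 0 0 0; 0 0.5 0 0 0 0 0; 0 0.5 0 0.1 0 0 0; 0 0.5 0 0.1 0 0 0; 0 0.5 0 0.1 0 0 0; 0 0.5 0 0.1 0 0 0; 0 0.5 0 0.1 0 0 0; 0 0.5 0 0.2 0 0 0; 0 0.5 0 0.1 0 0 0; 0 0.5 0 0.2 0 0 0")

```text
clock: 9.82
tcp_pos: [0.5037, 0.0314, 0.2663]
orientation: [-0.241, 0.759, 0.417, 0.438]
wrist_force: [0.6, -0.2, -1.0]
finger_gap: -0.0001
```

```bash
python3 - <<'E'
from h import *
rep(); a=snap('wrist','pics/w7.png'); b=snap('scene','pics/s7.png')
cv2.imwrite('pics/c7.png',np.hstack([a[100:384,60:460],cv2.resize(b[40:182,130:330],None,fx=2,fy=2)]))
E
```

```text
t 9.825 tcp [0.5037 0.0314 0.2663] u,n 0.1543 0.0002 z [ 0.465  0.731 -0.5  ] y [ 0.844 -0.537 -0.   ] J [-0.63  0.11 -0.53  1.04  1.04  1.44] F [ 0.6  -0.19 -0.98] -0.0001
```

View pics/c7.png

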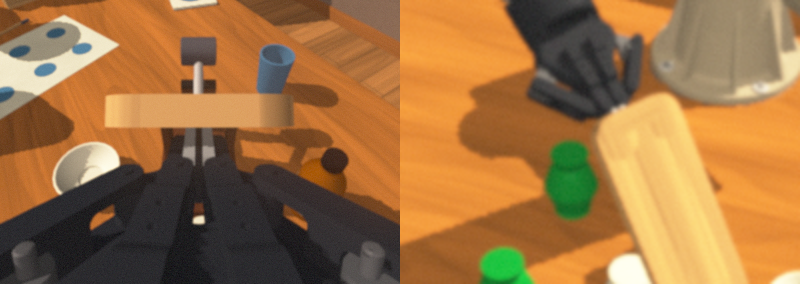

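Only the board's end face shows now, at wrist (260,210), so the board is near its balance point. I continue slowly past it.

>>> play_rows(series="0 0.5 0 0.2 0 0 0; 0 0.5 0 0.2 0 0 0; 0 0.5 0 0.2 0 0 0; 0 0.5 0 0.2 0 0 0; 0 0.4 0 0.2 0 0 0; 0 0.4 0 0.2 0 0 0; 0 0.3 0 0.2 0 0 0; 0 0.2 0 0.1 0 0 0; 0 0 0 0 0 0 0; 0 0 0 0 0 0 0")

```text
clock: 11.18
tcp_pos: [0.5194, 0.0561, 0.287]
orientation: [-0.241, 0.759, 0.417, 0.438]
wrist_force: [-1.3, -0.2, 0.4]
finger_gap: 0.0
```

```bash
python3 - <<'E'
from h import *
rep(); a=snap('wrist','pics/w8.png'); b=snap('scene','pics/s8.png')
cv2.imwrite('pics/c8.png',np.hstack([a[80:364,60:460],cv2.resize(b[60:202,150:350],None,fx=2,fy=2)]))
E
```

```text
t 11.175 tcp [0.5194 0.0561 0.287 ] u,n 0.1252 0.0003 z [ 0.465  0.731 -0.5  ] y [ 0.844 -0.537 -0.   ] J [-0.56  0.07 -0.52  0.97  1.05  1.58] F [-1.35 -0.17  0.36] 0.0
```

View pics/c8.png

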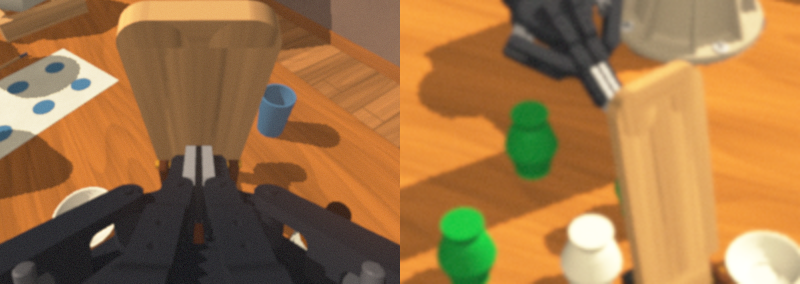

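The board has left the fingers and its underside now shows in the wrist view, with the end at about (258,90). I back away along the tool axis.

>>> play_rows(series="0 0 0 -0.5 0 0 0; 0 0 0 -1 0 0 0; 0 0 0 -1.5 0 0 0; 0 0 0 -2 0 0 0; 0 0 0 -2 0 0 0; 0 0 0 -2 0 0 0; 0 0 0 -2 0 0 0; 0 0 0 -1 0 0 0; 0 0 0 0 0 0 0; 0 0 0 0 0 0 0; 0 0 0 0 0 0 0; 0 0 0 0 0 0 0")

```text
clock: 12.78
tcp_pos: [0.4636, -0.0312, 0.347]
orientation: [-0.241, 0.759, 0.417, 0.438]
wrist_force: [0.3, -0.4, 0.8]
finger_gap: 0.0
```

```bash
python3 - <<'E'
from h import *
import time
rep(); b=snap('scene','pics/s9.png'); t=snap('top','pics/t9.png'); a=snap('wrist','pics/w9.png')
f=1.3
print('exp tip top/scene', proj('top',W(.235*np.cos(f),.115+.235*np.sin(f))),proj('scene',W(.235*np.cos(f),.115+.235*np.sin(f))))
cv2.imwrite('pics/c9.png',cv2.resize(np.hstack([b[:,100:400],t[:,80:380]]),None,fx=1.3,fy=1.3))
print('diff vs s8', np.abs(cv2.imread('pics/s8.png').astype(int)-b).max(2)[200:,:].max())
E
```

```text
t 12.775 tcp [ 0.4636 -0.0312  0.347 ] u,n 0.2287 -0.0002 z [ 0.464  0.731 -0.5  ] y [ 0.844 -0.536 -0.   ] J [-0.82  0.12 -0.33  1.52  1.    1.1 ] F [ 0.32 -0.44  0.84] 0.0
exp tip top/scene [219.61257013 168.13633475] [275.99774046  98.03343579]
diff vs s8 87
```

View pics/c9.png

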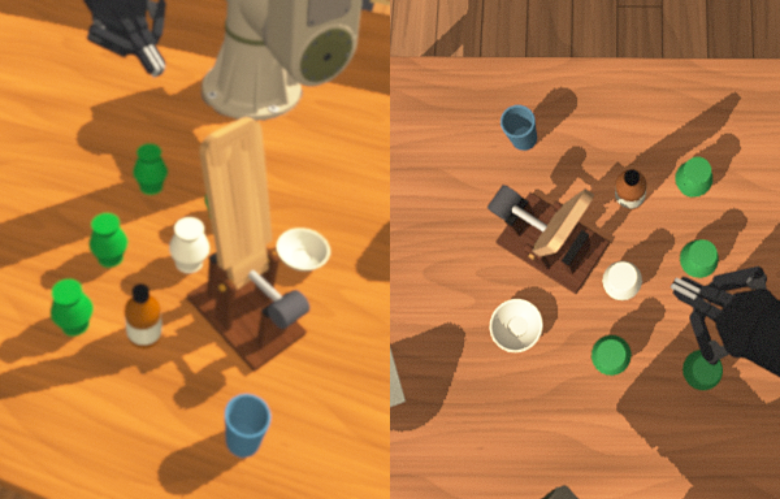

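View pics/w9.png

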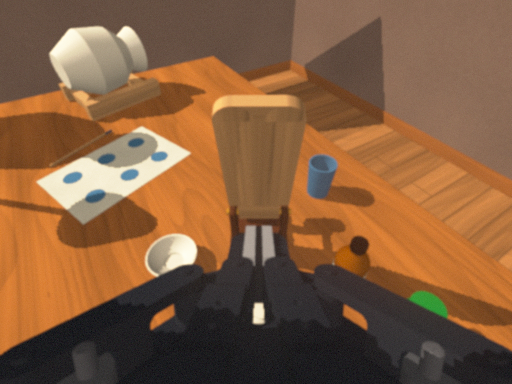

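The board stands raised: end at scene (281,98) against (276,98) expected for fully raised, and top (222,165) against (220,168). I wait and compare, to be sure it has settled on the stop.

>>> play_rows(series="0 0 0 -1 0 0 0; 0 0 0 -1 0 0 0; 0 0 0 -1 0 0 0; 0 0 0 0 0 0 0; 0 0 0 0 0 0 0; 0 0 0 0 0 0 0; 0 0 0 0 0 0 0; 0 0 0 0 0 0 0; 0 0 0 0 0 0 0; 0 0 0 0 0 0 0; 0 0 0 0 0 0 0; 0 0 0 0 0 0 0")

```text
clock: 14.42
tcp_pos: [0.4497, -0.0535, 0.3621]
orientation: [-0.241, 0.759, 0.417, 0.438]
wrist_force: [0.1, -0.1, -0.2]
finger_gap: 0.0002
```

```bash
python3 - <<'E'
from h import *
b=snap('scene','pics/s10.png'); t=snap('top','pics/t10.png')
b9=cv2.imread('pics/s9.png');t9=cv2.imread('pics/t9.png');b0=cv2.imread('pics/s0.png') 
for n,x,y,(r0,r1,c0,c1) in [('scene',b,b9,(85,290,240,345)),('top',t,t9,(130,240,150,250))]:
    d=np.abs(x.astype(int)-y)[r0:r1,c0:c1].max(2); print(n,d.mean(),(d>40).sum())
def c(im,lo,hi):
    m=cv2.inRange(cv2.cvtColor(im,cv2.COLOR_BGR2HSV),lo,hi); m=cv2.morphologyEx(m,cv2.MORPH_OPEN,np.ones((3,3)))
    return [tuple(z.round(1)) for z,s in zip(*[cv2.connectedComponentsWithStats(m)[k] for k in (3,2)]) if 60<s[4]<3000]
t0=cv2.imread('pics/top0.png')
for nm,lo,hi in [('blue',(95,90,40),(115,255,255)),('green',(50,100,40),(80,255,255)),('white',(0,0,130),(60,70,255))]: print(nm,c(t0,lo,hi),'\n  ',c(t,lo,hi))
# angle from weight and tip
print('weight exp top',end=' '); phi=np.arctan2(.078,-.036); r=np.hypot(.036,.078)
for th in (.9,1.0,1.1): 
    a=phi+th; f=.2+th
    print(th,proj('top',W(r*np.cos(a),.115+r*np.sin(a))).round(1),proj('scene',W(r*np.cos(a),.115+r*np.sin(a))).round(1),'tip',proj('top',W(.235*np.cos(f),.115+.235*np.sin(f))).round(1),proj('scene',W(.235*np.cos(f),.115+.235*np.sin(f))).round(1))
cv2.imwrite('pics/c10.png',np.hstack([cv2.resize(b[80:280,230:350],None,fx=3,fy=3),cv2.resize(t[110:250,150:250],(428,600))]))
E
```

```text
scene 3.161486643437863 19
top 4.502 0
blue [] 
   []
green [(np.float64(313.9), np.float64(136.0)), (np.float64(317.6), np.float64(198.4)), (np.float64(249.8), np.float64(272.8)), (np.float64(320.2), np.float64(284.2))] 
   [(np.float64(313.9), np.float64(135.9)), (np.float64(317.6), np.float64(198.4)), (np.float64(249.8), np.float64(272.8)), (np.float64(320.3), np.float64(284.1))]
white [(np.float64(23.7), np.float64(78.5)), (np.float64(497.9), np.float64(91.4)), (np.float64(176.6), np.float64(250.1))] 
   [(np.float64(23.6), np.float64(78.5)), (np.float64(502.0), np.float64(87.7)), (np.float64(491.4), np.float64(98.5)), (np.float64(263.6), np.float64(156.3)), (np.float64(186.3), np.float64(167.9)), (np.float64(258.0), np.float64(215.5)), (np.float64(324.2), np.float64(226.9)), (np.float64(321.2), np.float64(231.7)), (np.float64(176.4), np.float64(250.1)), (np.float64(416.1), np.float64(278.9))]
weight exp top 0.9 [166.9 154. ] [322.  231.2] tip [242.6 184.6] [258.9  92.7]
1.0 [166.9 154.6] [322.  234.4] tip [231.4 176.4] [267.1  94.6]
1.1 [167.3 155.5] [321.7 237.4] tip [219.6 168.1] [276.  98.][ WARN:0@3.118] global loadsave.cpp:275 findDecoder imread_('pics/s0.png'): can't open/read file: check file path/integrity
```

View pics/c10.png

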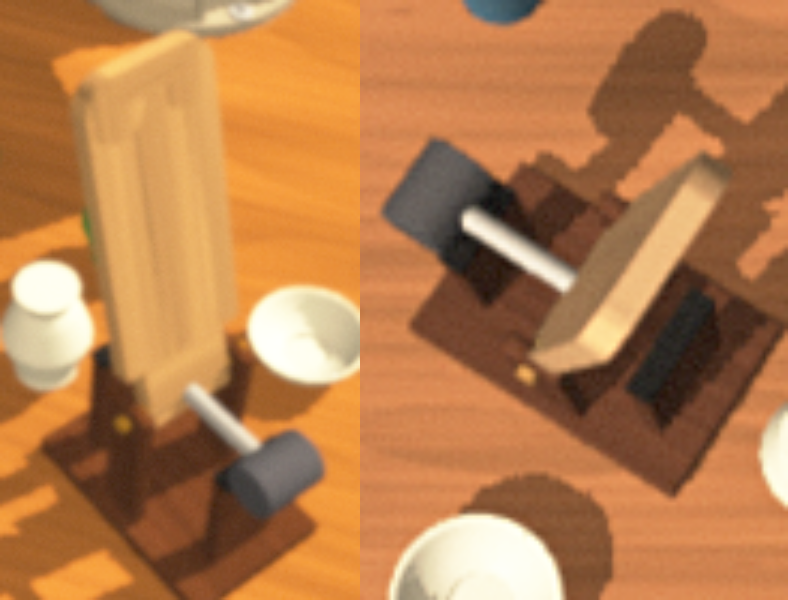

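The board's end is at top (218,170), against (220,168) predicted for 1.1 rad, and the weight is down at the back stop. Between the last two top views, 1.6 s apart, no pixel in the rest's area changed noticeably. I'm handing in.

```bash
python3 - <<'E'
from h import *
print(workorder.hand_in()); rep()
E
```

```text
the job is handed in; nothing more can be done
None
the job is handed in; nothing more can be done
```

The hand rest is up against its back stop and stays there by itself. I pushed it with the outside of the shut fingers from under the free end, at about 0.2 rad/s. Past the balance point it left the fingers and went on up by itself. I then backed clear and handed in at about 14.5 s of the 32 s allowed.

**Rest:** In the last top view the free end was at (218,170), against (220,168) predicted for 1.1 rad. It had not moved over the last 1.6 s. The scene view differed from its prediction by about 5 px at the free end, roughly my pixel-reading error.

**Other objects:** The bowl and the four green look-alike vases are within 0.2 px of their starting positions in the top view. The vase, bottle and cup are standing and the fingers came near none of them, but I judged those by eye. My blue mask found no cup, and the vase was hidden under the board at the start.

**Forces:** The wrist force stayed under about 1.5 N in every reading I took.

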